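Re-hang the chute flap: shut the stop gate, hold the hinge knuckles in line

ROBOT

A 7-joint arm with a two-finger parallel gripper is mounted at the origin on the work surface. World frame = base frame: x ahead of the robot, y to its left, z up, the work surface at z = 0. Lengths are in m, angles in rad, forces in N, time in s.
With the tool pointing down it reaches from about 0.4 to 0.85 m from the base axis. Payload 10.4 kg.
Tool frame: the origin (TCP) lies midway between the tips of the shut fingers; the grasp point (between the pads) lies 19 mm behind it; z points along the fingers, y is the line along which they close (so a half turn about z gives the same grasp; the last joint's range is limited). The gripper opens to 85 mm and grips with 20 to 120 N. Pads are 22 mm wide; open, the fingers measure 114 mm over their backs; the gripper's body (76 mm by 85 mm) begins 54 mm behind the grasp point. The pads swing forward as they close: fully open they stand 13 mm farther back than shut.
Start: joints at [1.277, 0.332, -0.065, 1.46, 0.022, 1.35, -0.088], TCP at [0.167, -0.602, 0.231] pointing down, gripper open.
Joint ranges: [-2.6, 2.6], [-0.5, 2.12], [-1.47, 1.34], [0.16, 2.42], [-1.27, 4.41], [0.06, 2.06], [-2.6, 2.6]. Speed limits (rad/s): [2.22, 2.22, 2.79, 2.79, 3.14, 3.14, 3.14].

INTERFACE

Orientations are given as [roll, pitch, yaw] about the fixed x, y, z axes, in that order (R = Rz(yaw) Ry(pitch) Rx(roll)).
In Python, from cell import ctrl, cams, ticket gives the robot as it stands.
- The arm moves only by the tool arm_command, never from a script. Its argument "increments" is one flat list of numbers, 7 for each row, row after row: the turn, a rotation vector about the tool's x, y, z in degrees, then the shift along the tool's x, y, z in mm, then the opening, from 0 (shut) to 1 (fully open). A call has 1 to 20 rows; each row shifts and turns the commanded pose from where the row before left it, along the tool's axes as they then stand; what a row does not reach is not made up. A row lasts 1/8 s, in which the tool goes at most 62.5 mm and 10.7 degrees, less where a joint would pass 70% of its speed; a pose out of reach is approached as far as the arm can. A call with a gripper value outside its range is refused whole. The fingers move at their own pace and stop on an object; "grip_force" is the grip in N (left out, the last holds). Time passes only in rows, so rows that do not move let the fingers close. It gives the time, the measured TCP pose, the force, the opening and the grip force at its end, in the units of the state.
- ctrl.observe(): the state, without advancing time (a new reading comes with each control period).
- cams.snapshot(name): name is "scene" or "top"; returns the picture (400x640x3 uint8, blue, green, red); there is no depth.
- cams.camera_info(name): a dict with "mtx" (3x3 intrinsics, pixels), "R" (3x3) and "t" (3): a world point X has camera coordinates R X + t. Camera axes: x right, y down, z forward; pixel columns grow to the right and rows downward; lengths in m; the calibration is good to about 2 mm. A picture is of the moment at which its call begins. camera_info takes no time and is no camera call.
- ticket.close_job(): hands the job in; it is judged then, once.
The state is a dict: "t": time; "joints": joint angles; "joint_vel": joint speeds; "tau": joint torques, N m; "ee_pos": TCP position; "tcp_rot": TCP orientation; "contact_force": force on the tool from outside, world axes, zero at the start; "wrist_torque": the same for the moment, N m; "finger_gap": finger opening in m; "grasp_force": force on a finger pad.
Only numpy, scipy, OpenCV 4.12 (cv2) and the standard library are available. Lean on these libraries where they do the work, as an engineer would, in place of code of your own. Each camera call takes 0.05 s, during which the arm holds its last target. There are 200 camera calls.

TASK

The draught flap over the chute mouth has to be re-hung. First swing the stop-gate lever on the chute's side until it stands square to the sloping chute floor, so that the gate blade shuts the trough and nothing can slide down onto the work; then lift the loose flap by its pull and, with the flap level and pointing out of the mouth, bring its hinge knuckle between the two knuckles over the mouth so that the holes line up for the pin. Finish while still holding it there, still and carried by the gripper alone without resting or pressing on the chute, and leave the counter, the cup and the brass caps on the mat where they are.

Things in the scene. Friction and masses are not known exactly. Their poses are not given: they have to be found in the camera images.
- gate (a joint): Stop-gate lever angle (rad). 0: lever square to the sloping chute floor, in line with a small index tab on the wall; blade straight across the trough = shut. Negative: knob leans uphill, gate open; positive: downhill. Range -1.15 to 0.45, starts between -1.0 and -0.5. Turns about a level shaft along mouth_bore's x axis; friction (0.25 N m, about 3 N at the knob) keeps it where it is left; no detent.
- gate_knob (a point): Centre of the black ball knob, 30 mm across, on the end of the stop-gate lever, a flat bar 8 mm thick (across the chute), 12 mm wide. The lever swings in the upright plane parallel to the chute, 30 mm outside the side wall nearest the robot. Between its start and joint 0 the knob's centre is 0.30 to 0.32 m above the mat and at least 50 mm above the wall's top edge.
- gate_pivot (a point): Point on the gate's shaft axis in the lever's plane, level with the wall's top edge; the knob's centre moves on a circle of 95 mm radius about it. At joint 0 the lever leans 25 degrees from vertical towards the mouth (towards y of mouth_bore).
- mouth_bore (a point): On the pin axis of the fixed hinge leaf, midway between its two steel knuckles, 150 mm above the mat over the chute mouth. Axes: x along the pin axis (level), y level, straight out of the mouth, z up. Fixed knuckles: tubes 20 mm outside, 11 mm inside, 30 mm long each, the gap between them 46 mm (x -23 to +23); they take a loose 6 mm pin. The gap is open above, below and in front.
- chute: The fixed sheet-steel chute; origin on the mat below the mouth, 20 mm behind and 150 mm below mouth_bore, same axes. Trough 156 mm wide, walls 90 mm, floor rising at 25 degrees towards -y. The mouth frame is 224 mm wide over its feet; its lintel face is 14 mm behind the pin axis and its top 10 mm above the axis.
- flap_bore (a point): Centre of the loose flap's one steel knuckle: a tube along x, 40 mm long, 20 mm outside, 11 mm inside. Axes: x along the knuckle, y from the knuckle towards the flap's free edge, z out of the outer face (up as it lies). The underside of the flap is 10 mm below this point, flush with the bottom of the knuckle.
- flap_pull (a point): Centre of the flap's pull: a flat-sided black plastic block on the outer face, 60 mm long (x), 16 mm thick (y), 36 mm high (18 mm above and below this point, the plate at its foot). It stands 60 mm from the knuckle axis (in y), near the flap's centre of mass, and this point is 12 mm above the knuckle axis (z). 22 mm above the mat at the start. Axes as flap_bore.
- flap: The loose flap, about 0.3 kg: aluminium plate 160 mm (x) by 92 mm (y), 4 mm thick, reaching from 16 to 108 mm from the knuckle axis, joined to the knuckle by a tab 40 mm wide. It lies flat on the mat, pull upwards. Origin on its underside straight below the pull, axes as flap_bore.
- counter_mid (a point): Centre of the black counter housing, 66 x 112 mm and 50 mm high, a bystander; leave it alone.
- gauge_cup_mid (a point): Centre of the tin snow gauge cup, 76 mm across and 85 mm high, a bystander; leave it alone.
- cap0_mid (a point): Centre of a round brass sample cap, 54 mm across and 24 mm high, a bystander; leave it alone.
- cap1_mid (a point): Centre of the other, like brass sample cap, a bystander; leave it alone.
Things that resemble listed ones, but are neither listed nor needed, are in the scene too. What is meant by the flap is not purple or turquoise, and is the smaller of those in its own colour.

How it is judged:
On the way, in this order (a step that is already met when the one before it is completed fails the run):
1. the stop-gate lever stands square to the chute floor (gate shut) (value of joint gate between -0.12 and 0.12 rad), for 0.3 s.
2. then the flap is lifted off the mat (height (world z) of flap_bore above 0.05 m), for 0.1 s.
At the end, for the whole second after the job is handed in: Gate within 0.12 rad of square. Flap held in the gripper, still, level to 0.15 rad, pointing out of the mouth; bore in line with the fixed bores to 2.5 mm up/down and in/out, 3.5 mm along, 0.07 rad; under 1.5 N on the chute. Counter, cup and caps within 20 mm of their places (all of step 1 and x of flap_bore in the frame of mouth_bore between -0.0035 and 0.0035 m and y of flap_bore in the frame of mouth_bore between -0.0025 and 0.0025 m and z of flap_bore in the frame of mouth_bore between -0.0025 and 0.0025 m and angle between the x axis of flap_bore and the x axis of mouth_bore, either way round below 0.07 rad and angle between flap_pull's own z axis and vertical below 0.15 rad and y of flap_pull in the frame of mouth_bore above 0.05 m and height (world z) of flap_pull above 0.14 m and contact force between the fingers and flap above 1 N and contact force between flap and chute below 1.5 N and linear speed of flap below 0.02 m/s and angular speed of flap below 0.15 rad/s and distance of each of counter_mid, gauge_cup_mid, cap0_mid, cap1_mid from where it was at the start of the episode below 0.02 m); the arm keeps its last pose, push and grip.
It fails at once if a bystander (counter, cup or cap) is shifted by more than 30 mm (distance of any of counter_mid, gauge_cup_mid, cap0_mid, cap1_mid from where it was at the start of the episode above 0.03 m).
It also fails if it takes over 64 s, if anything falls off the work surface, if the arm or the gripper's body presses on something with over 40 N, if the wrist force passes 120 N, or if a joint passes its speed limit or range.

## Working session

There is one attempt and no reset: what is moved stays moved. The work goes in short steps, Python scripts to look and compute and a tool call to move; the robot and the scene stay as the last step left them, time stands still between calls to the robot, and variables do not carry over. Pictures are saved under pics/ and viewed, at most 10 in all, crops included, and the job is handed in when it is done.

Besides the shell and the picture viewer there is one more tool, called after "Call:" as name(argument=value, ...) on one line, values as JSON. arm_command: Moves the arm, as the interface text tells. Its arguments: {"type":"object","properties":{"increments":{"type":"array"},"grip_force":{"type":"number"}},"required":["increments"]}

```bash
mkdir -p pics; ls; python3 - <<'E'
from cell import ctrl,cams
import cv2,numpy as np
for n in("scene","top"):
    im=cams.snapshot(n);cv2.imwrite(f"pics/{n}0.png",im)
    c=cams.camera_info(n);print(n,np.round(c["mtx"],1).tolist(),np.round(c["R"],3).tolist(),np.round(c["t"],3).tolist(), (-np.array(c["R"]).T@c["t"]).round(3))
s=ctrl.observe();print(s["t"],s["ee_pos"],s["tcp_rot"],s["finger_gap"])
E
```

```text
pics
scene [[390.5, 0.0, 313.3], [0.0, 390.5, 202.0], [0.0, 0.0, 1.0]] [[-0.45, 0.893, 0.012], [0.657, 0.34, -0.673], [-0.605, -0.295, -0.739]] [0.15, -0.224, 1.56] [1.159 0.403 1.   ]
top [[427.9, 0.0, 316.8], [0.0, 427.9, 192.8], [0.0, 0.0, 1.0]] [[0.002, -1.0, -0.023], [-0.999, -0.001, -0.046], [0.046, 0.023, -0.999]] [0.09, 0.491, 1.468] [0.423 0.057 1.49 ]
0.1 [ 0.16708348 -0.6019152   0.23057671] [-3.14031609e+00  4.10896321e-05  2.70824271e-01] 0.08529031326365703
```

View pics/scene0.png

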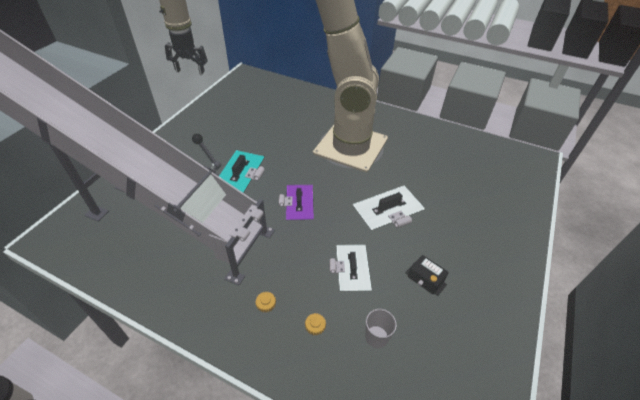

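View pics/top0.png

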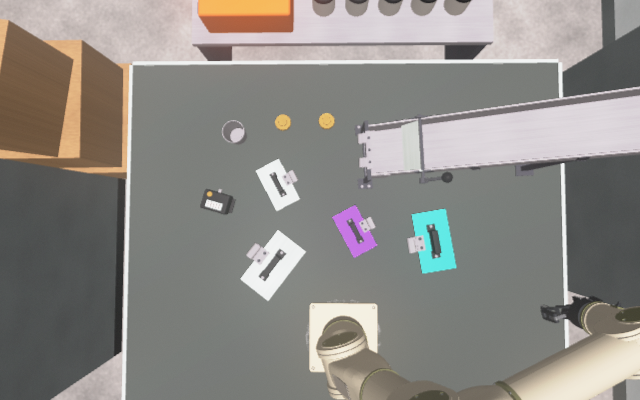

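Four flaps are visible in the top view: white small (277,185), white large (273,265), purple (355,231) and turquoise (434,241). The smaller white one, at (277,185) top and (352,267) scene, fits the description. I'll confirm it in an enlarged crop.

```bash
python3 - <<'E'
import cv2,numpy as np
t=cv2.imread("pics/top0.png");s=cv2.imread("pics/scene0.png")
def crop(im,x0,y0,w,h,k): return cv2.resize(im[y0:y0+h,x0:x0+w],None,fx=k,fy=k,interpolation=cv2.INTER_CUBIC)
def grid(c,x0,y0,k,st=10):
    for x in range(-(-x0//st)*st,x0+c.shape[1]//k,st): cv2.putText(c,str(x),((x-x0)*k,8),0,.3,(0,255,0));c[::4,(x-x0)*k]=(0,200,0)
    for y in range(-(-y0//st)*st,y0+c.shape[0]//k,st): cv2.putText(c,str(y),(0,(y-y0)*k),0,.3,(0,255,0));c[(y-y0)*k,::4]=(0,200,0)
    return c
def g(im,x0,y0,w,h,k): return grid(crop(im,x0,y0,w,h,k),x0,y0,k)
cv2.imwrite("pics/c1.png",np.hstack([g(t,250,150,57,70,7),g(s,324,236,57,70,7)]))
cv2.imwrite("pics/c2.png",np.hstack([g(t,350,115,57,85,7),g(s,218,195,57,85,7)]))
cv2.imwrite("pics/c3.png",np.hstack([g(t,405,160,60,40,6),g(s,175,125,70,80,6)[:240]]) )
E
```

```text
(no output)
```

View pics/c1.png

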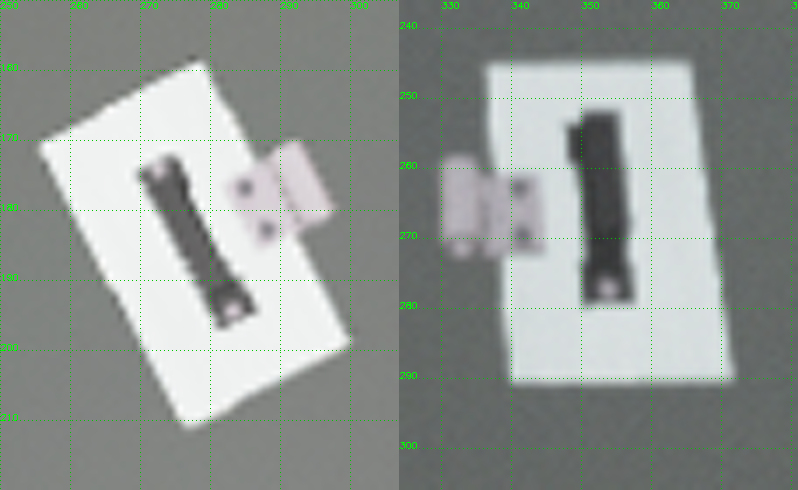

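View pics/c2.png

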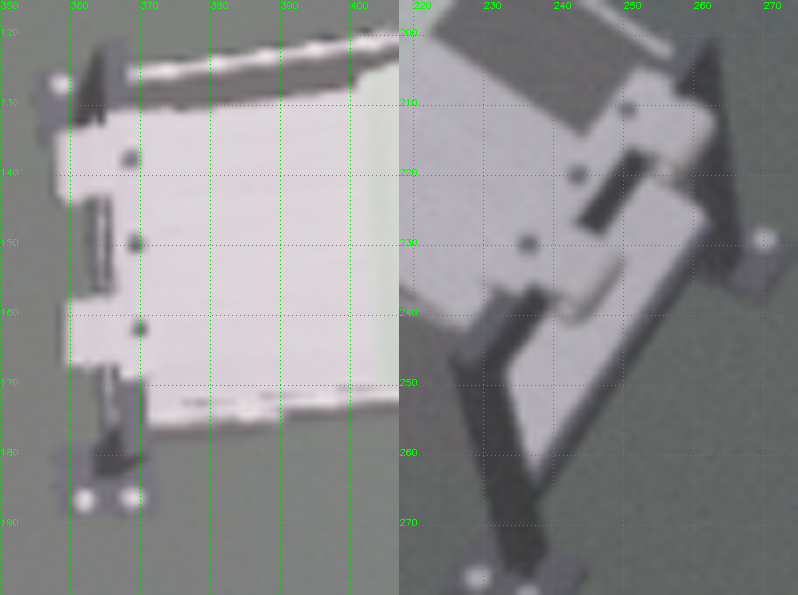

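The crop confirms the flap. It is the small white one, pull at (275,184) top and (353,266) scene; plate corners in the top view are (254.5,171), (279,158.5), (300,198.5), (277,211.5). The mouth knuckle front corners in the top view are (357.5,133.5), (358,143.5), (359,157.5), (359.6,167), and the gap is open between them.

View pics/c3.png

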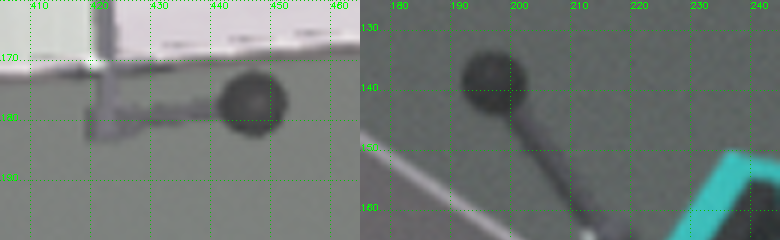

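```bash
cat > h.py <<'E'
import cv2,numpy as np
from cell import ctrl,cams
from scipy.spatial.transform import Rotation as Ro
from scipy.optimize import least_squares
CI={n:{k:np.array(v) for k,v in cams.camera_info(n).items() if k in("mtx","R","t")} for n in("scene","top")}
def proj(n,X):
    c=CI[n];p=(np.atleast_2d(X)@c["R"].T+c["t"])@c["mtx"].T;return p[:,:2]/p[:,2:]
def onz(n,uv,z):
    c=CI[n];d=c["R"].T@np.linalg.inv(c["mtx"])@[*uv,1];C=-c["R"].T@c["t"];return C+d*(z-C[2])/d[2]
def fr(p,X): # x,y,yaw,z
    return np.asarray(X)@Ro.from_euler("z",p[2]).as_matrix().T+[p[0],p[1],p[3]]
def tri(uvs):
    f=lambda X:np.concatenate([(proj(n,X)[0]-u) for n,u in uvs.items()])
    r=least_squares(f,[.5,0,.2]);return r.x,r.fun
def crop(im,x0,y0,w,h,k,st=10):
    c=cv2.resize(im[y0:y0+h,x0:x0+w],None,fx=k,fy=k,interpolation=cv2.INTER_CUBIC)
    for x in range(-(-x0//st)*st,x0+w,st): cv2.putText(c,str(x),((x-x0)*k,8),0,.3,(0,255,0));c[::4,(x-x0)*k]=(0,200,0)
    for y in range(-(-y0//st)*st,y0+h,st): cv2.putText(c,str(y),(0,(y-y0)*k),0,.3,(0,255,0));c[(y-y0)*k,::4]=(0,200,0)
    return c
E
python3 - <<'E'
from h import *
# flap: corners in flap frame(origin bore, z up): which corner order: top img
top=np.array([[254.5,171],[279,158.5],[300,198.5],[277,211.5]]);sc=np.array([[339.5,290.5],[336,245],[365,245],[371.5,290]])
for n,a in(("top",top),("scene",sc)):
    W=np.array([onz(n,u,-0.0+.004) for u in a]);print(n,W.round(4).tolist(),[round(np.linalg.norm(W[i]-W[(i+1)%4]),4) for i in range(4)])
# mouth, knuckle front corners
M=[[-.053,.01,0],[-.023,.01,0],[.023,.01,0],[.053,.01,0]]
t=np.array([[359.6,167],[359,157.5],[358,143.5],[357.5,133.5]])
f=lambda p:(proj("top",fr([*p,.15],M))-t).ravel()
r=least_squares(f,[.55,-.08,0]);print(r.x,r.fun.round(2))
c=fr([*r.x,.15],[[0,0,0]]);print(c, proj("scene",fr([*r.x,.15],[[a,.007,-.007] for a in(-.053,-.023,.023,.053)])).round(1).tolist())
E
```

```text
top [[0.567, 0.3094, 0.004], [0.6109, 0.2238, 0.004], [0.471, 0.1497, 0.004], [0.4257, 0.2296, 0.004]] [np.float64(0.0962), np.float64(0.1583), np.float64(0.0919), np.float64(0.1623)]
scene [[0.6148, 0.226, 0.004], [0.4735, 0.1505, 0.004], [0.4317, 0.2316, 0.004], [0.5714, 0.3071, 0.004]] [np.float64(0.1602), np.float64(0.0912), np.float64(0.1587), np.float64(0.092)]
[ 0.61857145 -0.05299594  0.06111884] [-0.    0.12 -0.01  0.12  0.06 -0.4  -0.05  0.15]
[[ 0.61857145 -0.05299594  0.15      ]] [[262.4, 213.7], [257.4, 221.0], [249.3, 232.8], [243.8, 240.8]]
```

The knob is centred at (447,177.3) in the top view and (197.3,139) in the scene view. The shaft crosses the lever plane near (422,180) in the top view. The flap measures 160 x 92 mm, so it is the right one.

```bash
python3 - <<'E'
from h import *
m=[.6186,-.053,.0611,.15]
K,res=tri({"top":[447,177.3],"scene":[197.3,139]});print("K",K.round(4),res.round(2))
Rm=Ro.from_euler("z",m[2]).as_matrix();O=np.array([m[0],m[1],.15])
k=Rm.T@(K-O);print("knob in mouth",k.round(4))
for col in(421,422.5,424):
    f=lambda a:proj("top",O+Rm@[k[0],k[1]-.095*np.sin(a[0]),k[2]-.095*np.cos(a[0])])[0,0]-col
    a=least_squares(f,[-.3]).x[0];P=np.array([k[0],k[1]-.095*np.sin(a),k[2]-.095*np.cos(a)])
    s=np.radians(25);T=P+.095*np.array([0,np.sin(s),np.cos(s)])
    print(col,"lean",np.degrees(a).round(1),"q",(a-s).round(3),"P_m",P.round(4),"target m",T.round(4),"world",(O+Rm@T).round(4),"P scene px",proj("scene",O+Rm@P).round(1), "floor ht",(P[2]+.15-.09/np.cos(s)), "slope ht",(-.02-P[1])*np.tan(s))
E
```

```text
K [ 0.5209 -0.2765  0.2998] [ 0.05 -0.04  0.07  0.01]
knob in mouth [-0.1112 -0.2171  0.1498]
421 lean -35.4 q -1.053 P_m [-0.1112 -0.1621  0.0723] target m [-0.1112 -0.122   0.1584] world [ 0.5151 -0.1816  0.3084] P scene px [[218.6 164.7]] floor ht 0.12304497061491676 slope ht 0.06628016500534616
422.5 lean -31.6 q -0.988 P_m [-0.1112 -0.1673  0.0689] target m [-0.1112 -0.1272  0.155 ] world [ 0.5154 -0.1867  0.305 ] P scene px [[217.3 165.1]] floor ht 0.11961718928444509 slope ht 0.06869665777464322
424 lean -28.1 q -0.926 P_m [-0.1112 -0.1724  0.066 ] target m [-0.1112 -0.1323  0.1521] world [ 0.5157 -0.1918  0.3021] P scene px [[216.  165.4]] floor ht 0.11669730409941309 slope ht 0.07107034387069065
```

Call:
arm_command(increments=[0, 0, -9.75, 0, 0, -21, 1, 0, 0, -9.75, 0, 0, -21, 1, 0, 0, -9.75, 0, 0, -21, 1, 0, 0, -9.75, 0, 0, -21, 1, 0, 0, -9.75, 0, 0, -21, 1, 0, 0, -9.75, 0, 0, -21, 1, 0, 0, -9.75, 0, 0, -21, 1, 0, 0, -9.75, 0, 0, -21, 1, 0, 0, 0, 0, 0, 0, 1])

```text
t: 1.23
ee_pos: [0.1673, -0.6026, 0.4003]
tcp_rot: [3.141, 0.002, 1.631]
contact_force: [1.3, -0.4, -0.5]
finger_gap: 0.085
grasp_force: 0.0
```

Call:
arm_command(increments=[0, 0, 0, 30, 37, 0, 1, 0, 0, 0, 30, 37, 0, 1, 0, 0, 0, 30, 37, 0, 1, 0, 0, 0, 30, 37, 0, 1, 0, 0, 0, 30, 37, 0, 1, 0, 0, 0, 30, 37, 0, 1, 0, 0, 0, 30, 37, 0, 1, 0, 0, 0, 30, 37, 0, 1, 0, 0, 0, 30, 37, 0, 1, 0, 0, 0, 30, 37, 0, 1, 0, 0, 0, 0, 0, 0, 1, 0, 0, 0, 0, 0, 0, 1])

```text
t: 2.72
ee_pos: [0.5177, -0.2805, 0.3982]
tcp_rot: [-3.14, -0.0, 1.629]
contact_force: [-0.4, -0.4, 0.4]
finger_gap: 0.0854
grasp_force: 0.0
```

Call:
arm_command(increments=[0, 0, 0, 4, 3.5, 20, 1, 0, 0, 0, 0, 0, 35, 1, 0, 0, 0, 0, 0, 35, 1, 0, 0, 0, 0, 0, 30, 1, 0, 0, 0, 0, 0, 0, 1, 0, 0, 0, 0, 0, 0, 0.3, 0, 0, 0, 0, 0, 0, 0.3, 0, 0, 0, 0, 0, 0, 0.2, 0, 0, 0, 0, 0, 0, 0.2, 0, 0, 0, 0, 0, 0, 0.2], grip_force=30)

```text
t: 3.98
ee_pos: [0.5226, -0.276, 0.2805]
tcp_rot: [3.138, 0.001, 1.632]
contact_force: [5.2, -2.1, 3.3]
finger_gap: 0.0287
grasp_force: 29.6
```

Call:
arm_command(increments=[0, 0, 0, 10.6, 0, -5.5, 0.2, 0, 0, 0, 10.6, 0, -4.2, 0.2, 0, 0, 0, 11.8, 0, -2.8, 0.2, 0, 0, 0, 11.8, 0, -1.5, 0.2, 0, 0, 0, 11.5, 0, 0, 0.2, 0, 0, 0, 11.5, 0, 1.6, 0.2, 0, 0, 0, 11, 0, 3, 0.2, 0, 0, 0, 11, 0, 4.2, 0.2, 0, 0, 0, 0, 0, 0, 0.2, 0, 0, 0, 0, 0, 0, 0.2])

```text
t: 5.22
ee_pos: [0.5178, -0.1852, 0.2853]
tcp_rot: [3.137, 0.0, 1.634]
contact_force: [10.6, 2.2, -0.2]
finger_gap: 0.028
grasp_force: 30.5
```

```bash
python3 - <<'E'
from h import *
t=cams.snapshot("top");s=cams.snapshot("scene")
cv2.imwrite("pics/g.png",np.hstack([crop(t,380,140,66,80,6),crop(s,180,110,66,80,6)]))
E
```

```text
(no output)
```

View pics/g.png

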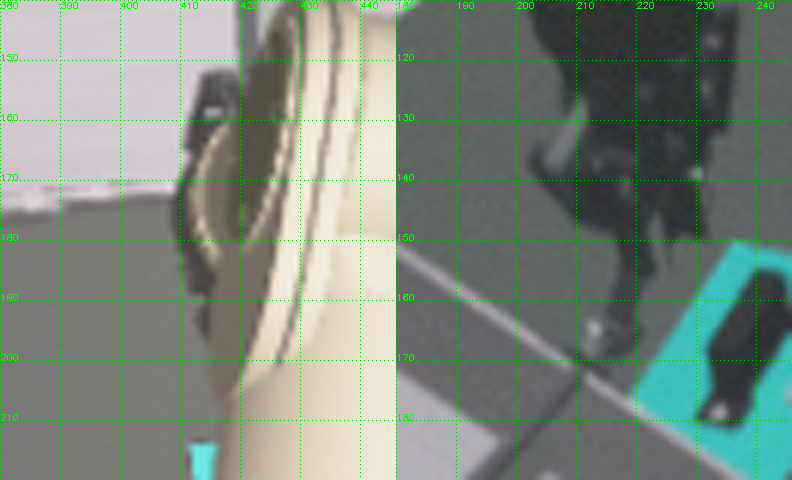

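The hand hides the knob here. The lever runs up from about (215,165) in the scene view into the fingers. I'll release, lift clear and look again.

Call:
arm_command(increments=[0, 0, 0, 0, 0, 0, 0.6, 0, 0, 0, 0, 0, 0, 1, 0, 0, 0, 0, 0, 0, 1, 0, 0, 0, 0, 0, 0, 1, 0, 0, 0, 0, 0, 0, 1, 0, 0, 0, 0, 0, -20, 1, 0, 0, 0, 0, 0, -35, 1, 0, 0, 0, 0, 0, -35, 1, 0, 0, 0, 0, 0, -20, 1, 0, 0, 9.5, 50, 0, 0, 1, 0, 0, 9.5, 50, 0, 0, 1, 0, 0, 9.5, 50, 0, 0, 1, 0, 0, 9.5, 50, 0, 0, 1, 0, 0, 9.5, 0, 0, 0, 1, 0, 0, 9.5, 0, 0, 0, 1, 0, 0, 9, 0, 0, 0, 1, 0, 0, 0, 0, 0, 0, 1])

```text
t: 7.45
ee_pos: [0.5524, 0.0069, 0.3945]
tcp_rot: [3.141, 0.0, 0.481]
contact_force: [-0.9, 1.3, -0.2]
finger_gap: 0.0851
grasp_force: 0.0
```

```bash
python3 - <<'E'
from h import *
t=cams.snapshot("top");s=cams.snapshot("scene")
cv2.imwrite("pics/g2.png",np.hstack([crop(t,400,150,50,60,8),crop(s,190,120,50,60,8)]))
E
```

```text
(no output)
```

View pics/g2.png

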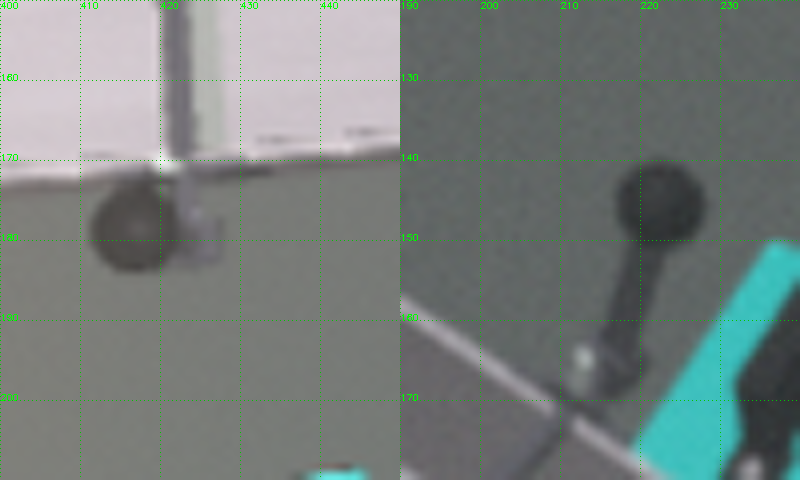

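After release the knob is at (416.8,178.7) in the top view and (222.6,145.5) in the scene view.

```bash
python3 - <<'E'
from h import *
m=[.6186,-.053,.0611,.15]
Rm=Ro.from_euler("z",m[2]).as_matrix();O=np.array([m[0],m[1],.15])
K1,r=tri({"top":[447,177.3],"scene":[197.3,139]});K2,r2=tri({"top":[416.8,178.7],"scene":[222.6,145.5]})
a=Rm.T@(K1-O);b=Rm.T@(K2-O);print(a.round(4),b.round(4),r2.round(2))
d=(b-a)[1:];L=np.hypot(*d);mid=(a+b)[1:]/2;n=np.array([d[1],-d[0]])/L
if n[1]>0:n=-n
P=mid+n*np.sqrt(.095**2-L*L/4)
for k in(a,b):
    v=k[1:]-P;print("P",P.round(4),"q",np.arctan2(v[0],v[1])-np.radians(25))
for dy,dz in((0,0),(.003,0),(0,.003)):
    v=b[1:]-P; 
W=O+Rm@[a[0],*P];print("P px",proj("top",W),proj("scene",W))
E
```

```text
[-0.1112 -0.2171  0.1498] [-0.1104 -0.1325  0.1552] [ 0.01 -0.01  0.02  0.  ]
P [-0.1694  0.0677] q -0.9629184606602144
P [-0.1694  0.0677] q -0.037479511660458265
P px [[423.09975296 180.51037033]] [[216.76458427 165.21704666]]
```

The lever angle is about -0.04 rad, so the gate is shut and within tolerance. Next the flap.

Call:
arm_command(increments=[0, 0, -0.5, 14.9, -41.8, 0, 1, 0, 0, 0, 14.9, -41.8, 0, 1, 0, 0, 0, 14.9, -41.8, 0, 1, 0, 0, 0, 14.9, -41.8, 0, 1, 0, 0, 0, 14.9, -41.8, 0, 1, 0, 0, 0, 0, 0, 50, 1, 0, 0, 0, 0, 0, 50, 1, 0, 0, 0, 0, 0, 50, 1, 0, 0, 0, 0, 0, 50, 1, 0, 0, 0, 0, 0, 50, 1, 0, 0, 0, 0, 0, 40, 1, 0, 0, 0, 0, 0, 0, 1, 0, 0, 0, 0, 0, 0, 1])

```text
t: 9.18
ee_pos: [0.5213, 0.227, 0.1063]
tcp_rot: [3.142, -0.002, 0.49]
contact_force: [0.8, -0.1, 0.0]
finger_gap: 0.0853
grasp_force: 0.0
```

Call:
arm_command(increments=[0, 0, 0, 0, 0, 35, 1, 0, 0, 0, 0, 0, 30, 1, 0, 0, 0, 0, 0, 18, 1, 0, 0, 0, 0, 0, 11, 1, 0, 0, 0, 0, 0, 0, 1, 0, 0, 0, 0, 0, 0, 0.4, 0, 0, 0, 0, 0, 0, 0.3, 0, 0, 0, 0, 0, 0, 0, 0, 0, 0, 0, 0, 0, 0, 0, 0, 0, 0, 0, 0, 0, 0, 0, 0, 0, 0, 0, 0], grip_force=50)

```text
t: 10.55
ee_pos: [0.5207, 0.2266, 0.0108]
tcp_rot: [3.141, -0.001, 0.489]
contact_force: [-0.0, -0.2, 5.5]
finger_gap: 0.0155
grasp_force: 50.2
```

Call:
arm_command(increments=[0, 0, 0, 0, 0, -10, 0, 0, 0, 0, 0, 0, -25, 0, 0, 0, 0, 0, 0, -35, 0, 0, 0, 0, 0, 0, -35, 0, 0, 0, 0, 0, 0, -35, 0, 0, 0, 6.1, 0, 0, 0, 0, 0, 0, 6.1, 0, 0, 0, 0, 0, 0, 6.1, 0, 0, 0, 0, 0, 0, 6.2, 0, 0, 0, 0, 0, 0, 0, 11, 25, 0, 0, 0, 0, 0, 15, 35, 0, 0, 0, 0, 0, 15, 35, 0, 0, 0, 0, 0, 15, 35, 0, 0, 0, 0, 0, 14, 32, 0, 0, 0, 0, 0, 10.6, 23, 0, 0, 0, 0, 0, 0, 0, 0, 0, 0, 0, 0, 0, 0, 0, 0])

```text
t: 12.68
ee_pos: [0.6118, 0.0476, 0.1505]
tcp_rot: [-3.141, 0.001, 0.062]
contact_force: [-1.0, 0.2, -2.8]
finger_gap: 0.0155
grasp_force: 49.3
```

```bash
python3 - <<'E'
from h import *
t=cams.snapshot("top");s=cams.snapshot("scene")
cv2.imwrite("pics/t1.png",t);cv2.imwrite("pics/s1.png",s)
cv2.imwrite("pics/m1.png",np.hstack([crop(t,320,120,56,60,7),crop(s,225,195,58,60,7)]))
E
```

```text
(no output)
```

View pics/m1.png

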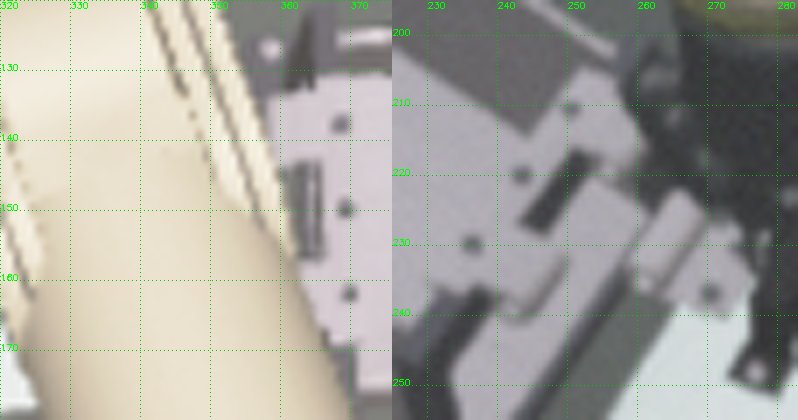

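The forearm hides the flap in the top view. In the scene view the loose knuckle spans about (265,222) to (260,236), in front of the gap. I'll overlay the expected tubes to read the residuals.

```bash
cat >> h.py <<'E'
def tube(x0,x1,r=.01,n=48):
    a=np.linspace(0,2*np.pi,n,endpoint=False)
    return [np.c_[np.full(n,x),r*np.cos(a),r*np.sin(a)] for x in(x0,x1)]
def overlay(im,n,x0,y0,w,h,k,bodies):
    c=crop(im,x0,y0,w,h,k)
    q=lambda uv:((uv-[x0,y0]+.5)*k-.5)
    for p,rings,col in bodies:
        P=[q(proj(n,fr(p,r))).astype(np.float32) for r in rings]
        for ring in P: cv2.polylines(c,[np.round(ring).astype(int)],True,col,1,cv2.LINE_AA)
        hull=cv2.convexHull(np.vstack(P));cv2.polylines(c,[np.round(hull).astype(int)],True,col,1,cv2.LINE_AA)
    return c
E
python3 - <<'E'
from h import *
s=cv2.imread("pics/s1.png")
m=[.6186,-.053,.0611,.15];f=[.6155,-.0123,.062,.1497]
B=[(m,tube(-.053,-.023),(0,0,255)),(m,tube(.023,.053),(0,0,255)),(f,tube(-.02,.02),(255,0,0))]
cv2.imwrite("pics/o1.png",overlay(s,"scene",232,198,50,48,16,B)[:600])
E
```

```text
(no output)
```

View pics/o1.png

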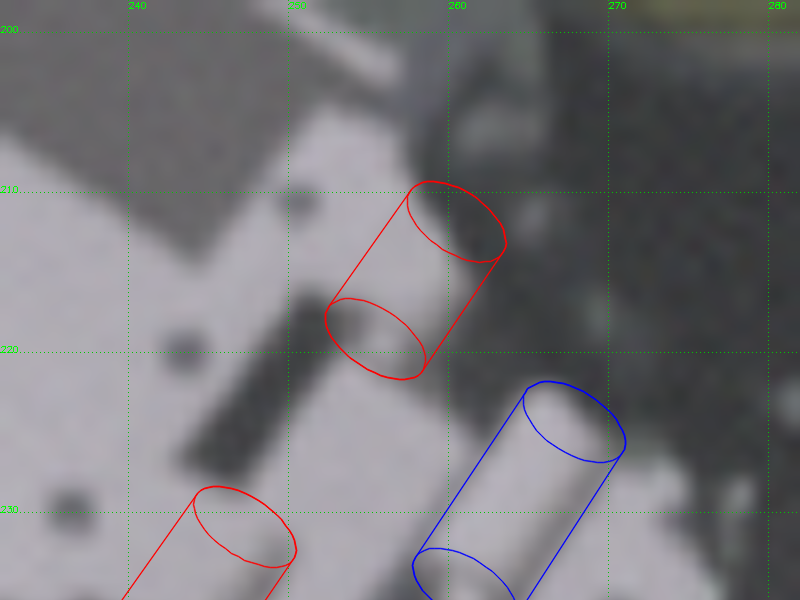

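The expected blue tube fits the loose knuckle to under a pixel. The red fit of the fixed knuckles is within about 1 px. Next I move in gently and watch the contact force, since the gap sides and lintel can be felt.

Call:
arm_command(increments=[0, 0, 0, 0.5, 10, -0.3, 0, 0, 0, 0, 0, 8, 0, 0, 0, 0, 0, 0, 4, 0, 0, 0, 0, 0, 0, 4, 0, 0, 0, 0, 0, 0, 4, 0, 0, 0, 0, 0, 0, 4, 0, 0, 0, 0, 0, 0, 3, 0, 0, 0, 0, 0, 0, 0, 0, 0, 0, 0, 0, 0, 0, 0, 0])

```text
t: 13.9
ee_pos: [0.615, 0.01, 0.1508]
tcp_rot: [-3.142, -0.0, 0.062]
contact_force: [0.3, 0.5, -3.2]
finger_gap: 0.0154
grasp_force: 49.3
```

Call:
arm_command(increments=[0, 0, 0, 0, 1, 0, 0, 0, 0, 0, 0, 1, 0, 0, 0, 0, 0, 0, 1, 0, 0, 0, 0, 0, 0, 1, 0, 0, 0, 0, 0, 0, 0.5, 0, 0, 0, 0, 0, 0, 0, 0, 0, 0, 0, 0, 0, 0, 0, 0])

```text
t: 14.78
ee_pos: [0.6153, 0.0054, 0.1508]
tcp_rot: [3.142, -0.0, 0.061]
contact_force: [-0.0, 0.8, -2.1]
finger_gap: 0.0151
grasp_force: 49.3
```

Call:
arm_command(increments=[0, 0, 0, 0, 1, 0, 0, 0, 0, 0, 0, 0, 0, 0, 0, 0, 0, 0, 0, 0, 0])

```text
t: 15.15
ee_pos: [0.6154, 0.0043, 0.1508]
tcp_rot: [3.142, -0.0, 0.061]
contact_force: [0.2, -1.1, -2.0]
finger_gap: 0.0152
grasp_force: 49.3
```

Call:
arm_command(increments=[0, 0, 0, 0, 1, 0, 0, 0, 0, 0, 0, 0, 0, 0, 0, 0, 0, 0, 0, 0, 0])

```text
t: 15.52
ee_pos: [0.6154, 0.004, 0.1508]
tcp_rot: [-3.141, -0.0, 0.062]
contact_force: [-1.3, 3.4, -2.3]
finger_gap: 0.0158
grasp_force: 49.4
```

Call:
arm_command(increments=[0, 0, 0, 0, 1, 0, 0, 0, 0, 0, 0, 0, 0, 0, 0, 0, 0, 0, 0, 0, 0])

```text
t: 15.9
ee_pos: [0.6154, 0.0039, 0.151]
tcp_rot: [-3.14, -0.0, 0.063]
contact_force: [-0.4, 6.7, -2.5]
finger_gap: 0.0153
grasp_force: 49.5
```

The lintel contact is at TCP y = 0.004, so the axes line up near y = 0.008 (vision gave 0.007). I'll back off and feel the knuckles sideways.

Call:
arm_command(increments=[0, 0, 0, 0, -2.5, 0, 0, 0, 0, 0, 0, -3, 0, 0, 0, 0, 0, 0, 0, 0, 0, 0, 0, 0, 1, 0, 0, 0, 0, 0, 0, 1, 0, 0, 0, 0, 0, 0, 0, 0, 0, 0, 0, 0, 0, 0, 0, 0, 0])

```text
t: 16.77
ee_pos: [0.6169, 0.0077, 0.1507]
tcp_rot: [3.141, 0.001, 0.061]
contact_force: [-3.2, -1.0, -0.1]
finger_gap: 0.0149
grasp_force: 49.6
```

Call:
arm_command(increments=[0, 0, 0, 1, 0, 0, 0, 0, 0, 0, 0, 0, 0, 0, 0, 0, 0, 0, 0, 0, 0])

```text
t: 17.15
ee_pos: [0.6172, 0.0078, 0.1506]
tcp_rot: [3.141, 0.002, 0.061]
contact_force: [-7.9, -1.4, 1.1]
finger_gap: 0.0158
grasp_force: 50.1
```

Call:
arm_command(increments=[0, 0, 0, 1, 0, 0, 0, 0, 0, 0, 0, 0, 0, 0, 0, 0, 0, 0, 0, 0, 0])

```text
t: 17.52
ee_pos: [0.6174, 0.0079, 0.1505]
tcp_rot: [3.141, 0.004, 0.061]
contact_force: [-11.8, 0.3, 3.1]
finger_gap: 0.0153
grasp_force: 50.8
```

Call:
arm_command(increments=[0, 0, 0, -2.5, 0, 0, 0, 0, 0, 0, -2.5, 0, 0, 0, 0, 0, 0, -1.5, 0, 0, 0, 0, 0, 0, 0, 0, 0, 0, 0, 0, 0, 0, 0, 0, 0])

```text
t: 18.15
ee_pos: [0.6128, 0.0077, 0.1508]
tcp_rot: [-3.142, -0.0, 0.061]
contact_force: [-1.2, 0.3, -2.8]
finger_gap: 0.0152
grasp_force: 49.4
```

Call:
arm_command(increments=[0, 0, 0, -1, 0, 0, 0, 0, 0, 0, 0, 0, 0, 0, 0, 0, 0, 0, 0, 0, 0])

```text
t: 18.52
ee_pos: [0.6117, 0.0076, 0.1508]
tcp_rot: [3.142, -0.0, 0.061]
contact_force: [0.3, 0.1, -2.9]
finger_gap: 0.0149
grasp_force: 49.4
```

Call:
arm_command(increments=[0, 0, 0, -1, 0, 0, 0, 0, 0, 0, 0, 0, 0, 0, 0, 0, 0, 0, 0, 0, 0])

```text
t: 18.9
ee_pos: [0.6107, 0.0076, 0.1508]
tcp_rot: [3.142, -0.0, 0.061]
contact_force: [0.8, 1.2, -2.2]
finger_gap: 0.0154
grasp_force: 49.3
```

Call:
arm_command(increments=[0, 0, 0, 1.5, -0.2, 0, 0, 0, 0, 0, 1.5, 0, 0, 0, 0, 0, 0, 0, 0, 0, 0, 0, 0, 0, 0, 0, 0, 0, 0, 0, 0, 0, 0, 0, 0])

```text
t: 19.52
ee_pos: [0.6136, 0.0079, 0.1508]
tcp_rot: [3.142, 0.0, 0.061]
contact_force: [0.5, -0.7, -3.0]
finger_gap: 0.0146
grasp_force: 49.4
```

```bash
python3 - <<'E'
from h import *
s=np.mean([cams.snapshot("scene") for _ in range(8)],0).astype(np.uint8)
o=ctrl.observe();print(o["ee_pos"],o["tcp_rot"],o["contact_force"])
p=o["ee_pos"];w=o["tcp_rot"][2]
y=np.array([-np.sin(w),np.cos(w)])
f=[*(p[:2]-.06*y),w,.15]
B=[(f,tube(-.053,-.023),(0,0,255)),(f,tube(.023,.053),(0,0,255)),(f,tube(-.02,.02),(255,0,0))]
a=overlay(s,"scene",235,204,30,44,13,[]);b=overlay(s,"scene",235,204,30,44,13,B)
cv2.imwrite("pics/f1.png",np.hstack([a,b]))
E
```

```text
[0.61361835 0.00793776 0.15080341] [ 3.14152777e+00 -1.02859861e-05  6.13877934e-02] [ 0.62787647 -0.76662073 -2.53609296]
```

View pics/f1.png

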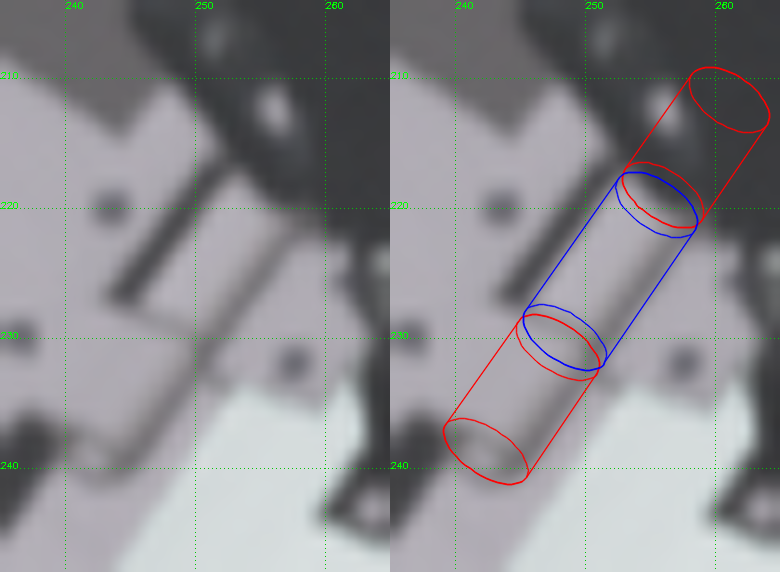

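The two knuckles' shadow edges run as one straight line in the scene view, (257,222) to (250.5,231) to (244.5,240). So the tubes are in line, and the only force left is the flap's own weight.

```bash
python3 -c "
from cell import ticket
print(ticket.close_job())"
```

```text
the job is handed in; nothing more can be done
None
```

I handed the job in with the gate shut (lever about 0.04 rad off square by camera) and the flap held level and still in the gripper, its knuckle lined up between the two over the mouth; no verdict came back.

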